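# Clip the polish colour board to the shoe shine footrest

## Task

Squeeze the stainless spring clip off the chair rim, carry it to the wooden footrest and, with its jaws held open, put them well over the middle of the top edge of the leaning panel and the white colour board resting on it. Let the jaws close on both together and let go, leaving the colour board on its ledge and the tin and brush where they are.

Things in the scene. Friction and masses are not known exactly. Their poses are not given: they have to be found in the camera images.
- clip: Stainless steel spring clip, 110 g, like a large clothes peg, 40 mm wide (x), 104 mm long (z). Origin midway between the jaw lips (8 mm round bars along x); z runs from lips to finger grips; jaws open along y; same either way round. Starts upright, lips down, astride the left or right chair rim, lips 24 mm below the rim's top. Pivot rod (7 mm radius) at z = 45 mm.
- jaw (a joint): Turn of each of the clip's two jaws (both alike), rad: 0 when biting 14 mm (the chair rim, or panel and colour board together), negative when closed further (-0.15 shut), 0.30 at the widest.
- board: White colour board with six round polish colours, 6 x 90 x 100 mm, 70 g, loose, standing on the footrest's ledge, leaning on its panel 35 degrees from vertical, top towards the robot. Origin: middle of its lower edge, mid-thickness. z runs up its slope (top edge z = 100 mm), x out of the coloured face (up and away from the robot), y along its width.
- footrest: Wooden shoe shine footrest, fixed: block 170 x 120 x 50 mm with a foot pad on its far half, ledge and leaning panel nearer the robot. Origin on the seat (z = 0) under the colour board's lower edge, which is 62 mm up; x points away from the robot towards the foot pad, y along the panel's width, z up.
- chair: Maroon plastic chair seat, fixed, 500 x 500 mm, top at z = 0; origin at the middle of its top. Along its left and right sides, 235 mm from the middle line, run rims 14 mm thick and 40 mm high, in the x direction.
- tin: Round black polish tin, 84 mm across, 28 mm high, lying on the seat; origin at its underside. Leave it alone.
- brush: Narrow edge brush, 150 x 22 x 28 mm, lying bristles down on the seat along its x; origin at its underside. Leave it alone.
- saddle: Blue plastic saddle, 30 x 23 x 45 mm, fixed on the rim opposite the clip; origin at seat height. Nothing to do with it.
- clip_grips (a point): Point on the clip midway between its two finger grips, 95 mm from the lips. Grips: 10 mm round bars, 40 mm long along the clip's x, 64 mm apart over their outsides at the start. Squeezed along y to 34 mm they open the lips to 38 mm clear (stop at 32 mm) and rise 5 mm along z. The spring takes 9 N at first, 14 N fully open; the lips bite with about 10 N.
- edge (a point): Middle of the top edge of the footrest's leaning panel, at mid-thickness of panel (8 mm, behind, 110 mm wide) and colour board (6 mm, in front), which together are 14 mm thick and end flush here, 142 mm above the seat. The 60 mm down the slope from here are free on both faces. Its axes are the footrest's (level).
Things that resemble listed ones, but are neither listed nor needed, are in the scene too. There is more than one size of the clip; the job needs the smaller.

How it is judged (in metres and radians):
On the way, in this order (a step that is already met when the one before it is completed fails the run):
1. the clip, squeezed open, is lifted clear of the chair rim (value of joint jaw above 0.08 rad and height (world z) of clip above 0.07 m), for 0.1 s.
2. the open jaws stand on both sides of the panel and colour board, past their top edge (value of joint jaw above 0.06 rad and z of clip in the frame of board between 0.05 and 0.094 m and x of clip in the frame of board between -0.024 and 0.016 m and y of clip in the frame of footrest between -0.03 and 0.03 m), for 0.1 s.
At the end, for the whole second after the job is handed in: Clip at rest biting panel and colour board together (over 2 N on each), lips 8 to 50 mm below the top edge, within 22 mm of the panel's middle, within 0.4 rad of its slope; board still on its ledge (10 mm), within 16 mm of the middle, 0.55 to 0.68 rad from vertical. Tin and brush in place (contact force between clip and board above 2 N and contact force between clip and footrest above 2 N and value of joint jaw between -0.06 and 0.06 rad and z of clip in the frame of board between 0.05 and 0.092 m and x of clip in the frame of board between -0.012 and 0.004 m and y of clip in the frame of footrest between -0.022 and 0.022 m and angle between the z axis of clip and the z axis of board, either way round below 0.4 rad and z of board in the frame of footrest between 0.054 and 0.072 m and y of board in the frame of footrest between -0.016 and 0.016 m and angle between the z axis of board and the z axis of footrest, either way round between 0.55 and 0.68 rad and linear speed of each of clip, board below 0.02 m/s); the robot touches nothing.
It fails at once if the tin is pushed more than 20 mm (distance of tin from where it was at the start of the episode above 0.02 m).
It fails at once if the brush is pushed more than 20 mm (distance of brush from where it was at the start of the episode above 0.02 m).
It fails at once if the colour board is knocked off its place (over 25 mm) (distance of board from where it was at the start of the episode above 0.025 m).
It also fails if it takes over 38 s, if anything falls off the work surface, if the arm or the gripper's body presses on something with over 40 N, if the wrist force passes 120 N, or if a joint passes its speed limit or range.

## Robot

A 6-joint arm with a two-finger parallel gripper is mounted at the origin on the work surface. World frame = base frame: x ahead of the robot, y to its left, z up, the work surface at z = 0. Lengths are in m, angles in degrees, forces in N, time in s.
With the tool pointing down it reaches from about 0.4 to 0.825 m from the base axis. Payload 7 kg.
Tool frame: the origin (TCP) lies at the centre of the arm's flange, where the gripper is bolted on; the fingertips stand 178 mm ahead of it and the grasp point (between the pads) lies 159 mm ahead of it (r.tips_ahead is the z of the fingertips in the tool frame, in m); z points along the fingers, y is the line along which they close (so a half turn about z gives the same grasp; the last joint's range is limited). The gripper opens to 88 mm and grips with 3 to 60 N. Pads are 19 mm wide; open, the fingers measure 130 mm over their backs; the gripper's body (78 mm by 193 mm) begins 47 mm behind the grasp point.
Start: joints at [-55.17, 20.546, 0.682, 0, -70.136, -16.507], TCP at [0.212, -0.641, 0.405] pointing down, gripper open.
Joint ranges: [-176.03, 176.03], [-82.01, 121.73], [-58.28, 71.71], [-173.87, 95.51], [-174.79, -0.11], [-173.66, 173.66]. Speed limits (degrees/s): [136.94, 136.94, 172.46, 180, 180, 180].

## Interface

Orientations are given as [roll, pitch, yaw] about the fixed x, y, z axes, in that order (R = Rz(yaw) Ry(pitch) Rx(roll)).
In Python, from plant import r gives the robot as it stands. The module is installed in compiled form; this text tells all that it offers.
- The arm moves only by the shell command python3 -m pendant 'ROWS' [FORCE]. ROWS is JSON, a list that holds one entry, the list of rows, each a list of 7 numbers: the shift along the tool's x, y, z in m, then the turn, a rotation vector about the tool's x, y, z in degrees, then the gripper command: -1 is shut, 1 is fully open, values between are in proportion. A call has 1 to 5 rows; each row is the pose to reach, as a shift and turn from the pose commanded when the call began, along the tool's axes at that moment; what a row does not reach only later rows make up. A row lasts 1/10 s, in which the tool goes at most 50 mm and 8.59 degrees, less where a joint would pass 70% of its speed; a pose out of reach is approached as far as the arm can. A call with a gripper value outside its range is refused whole. The fingers move at their own pace and stop on an object; FORCE is the grip in N (left out, the last holds). Time passes only in rows, so rows that repeat a pose let the fingers close. It gives the time, the measured TCP pose, the force, the opening and the grip force at its end, in the units of the state.
- r.get_state(): the state, without advancing time (a new reading comes with each control period).
- r.capture(name): name is "side" or "top"; returns the picture (384x512x3 uint8, red, green, blue); there is no depth.
- r.camera_params(name): a dict with "fx", "fy", "cx", "cy" (pixels), "R" (3x3) and "t" (3): a world point X has camera coordinates R X + t. Camera axes: x right, y down, z forward; pixel columns grow to the right and rows downward; lengths in m; the calibration is good to about 2 mm. A picture is of the moment at which its call begins. camera_params takes no time and is no camera call.
- r.close_job(): hands the job in; it is judged then, once.
The state is a dict: "time_s": time; "joints": joint angles; "qd": joint speeds; "joint_torque": joint torques, N m; "tcp_pos": TCP position; "eef_rot": TCP orientation; "contact_force": force on the tool from outside, world axes, zero at the start; "moment": the same for the moment, N m; "gripper_width": finger opening in m; "gripper_force": force on a finger pad.
Only numpy, scipy, OpenCV 4.12 (cv2) and the standard library are available. Lean on these libraries where they do the work, as an engineer would, in place of code of your own. Each camera call takes 0.05 s, during which the arm holds its last target. There are 200 camera calls.

## Working session

There is one attempt and no reset: what is moved stays moved. The work goes in short steps, Python scripts to look and compute and a shell command to move; the robot and the scene stay as the last step left them, time stands still between calls to the robot, and variables do not carry over. Pictures are saved under pics/ and viewed, at most 11 in all, crops included, and the job is handed in when it is done.

```bash
mkdir -p pics; python3 - <<'E'
from plant import r
import cv2
s=r.get_state(); print(s)
for n in("side","top"):
    cv2.imwrite(f"pics/{n}0.png",r.capture(n)[:,:,::-1]); print(n,r.camera_params(n))
E
```

```text
{'time_s': 0.0, 'joints': array([-5.51706561e+01,  2.05915383e+01,  6.32957779e-01, -2.08215081e-02,
       -7.01361182e+01, -1.65074078e+01]), 'qd': array([ 0.08049551,  0.00601583, -0.10143027, -0.03066702,  0.03517701,
        0.09009749]), 'joint_torque': array([ 2.59520284e-04, -5.82711554e+01,  2.93058801e+01,  6.99719220e+00,
        7.02770718e-03, -1.38980645e-04]), 'tcp_pos': array([ 0.2121318 , -0.64058777,  0.40371287]), 'eef_rot': array([ 1.79903642e+02, -8.14366396e-03, -1.61685148e+02]), 'contact_force': array([-0.05893531, -0.36458788, -0.26993759]), 'moment': array([ 0.00229503, -0.01240469, -0.01491147]), 'gripper_force': 0.0, 'gripper_width': 0.08759949694619609}
side {'fx': 390.7008129138665, 'fy': 390.7008129138665, 'cx': 249.43247028634556, 'cy': 187.78962241753806, 'R': array([[ 0.67882767, -0.73411202,  0.01650862],
       [-0.54034592, -0.51462438, -0.66572369],
       [ 0.4972115 ,  0.4429913 , -0.7460157 ]]), 't': array([-0.37236792,  0.36716095,  0.5379501 ])}
top {'fx': 395.8358682366988, 'fy': 395.8358682366988, 'cx': 261.15097532461044, 'cy': 188.0076910990866, 'R': array([[ 0.00523251, -0.99990824, -0.01249529],
       [-0.99817189, -0.00447022, -0.06027348],
       [ 0.06021209,  0.01278782, -0.99810369]]), 't': array([0.00782383, 0.54408674, 0.88448686])}
```

View pics/top0.png

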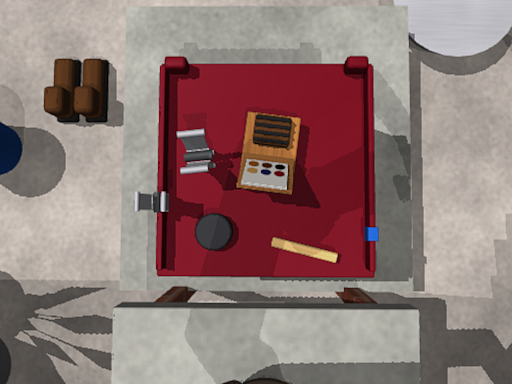

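View pics/side0.png

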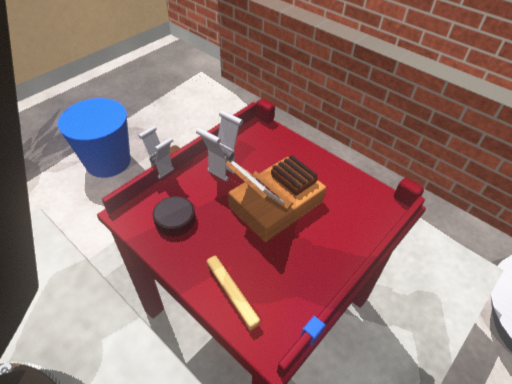

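The clip is astride the left rim, top view (151,201) and side view (158,150). The larger lookalike stands on the seat at top (197,150). The footrest is at top (268,155), with the board's top edge near (265,188). I'll look closer.

```bash
python3 - <<'E'
import cv2,numpy as np
t=cv2.imread("pics/top0.png");s=cv2.imread("pics/side0.png")
def c(im,x,y,w,h,k): return cv2.resize(im[y:y+h,x:x+w],None,fx=k,fy=k,interpolation=cv2.INTER_CUBIC)
a=np.hstack([c(t,128,180,50,50,8),c(t,230,105,80,100,4)[:400]]); b=np.hstack([c(s,130,115,60,75,4)[:300,:],c(s,220,145,110,75,4)])
b=cv2.copyMakeBorder(b,0,0,0,max(0,a.shape[1]-b.shape[1]),cv2.BORDER_CONSTANT)[:200+100]
print(a.shape,b.shape); cv2.imwrite("pics/c1.png",a); cv2.imwrite("pics/c2.png",b)
E
```

```text
(400, 720, 3) (300, 720, 3)
```

View pics/c1.png

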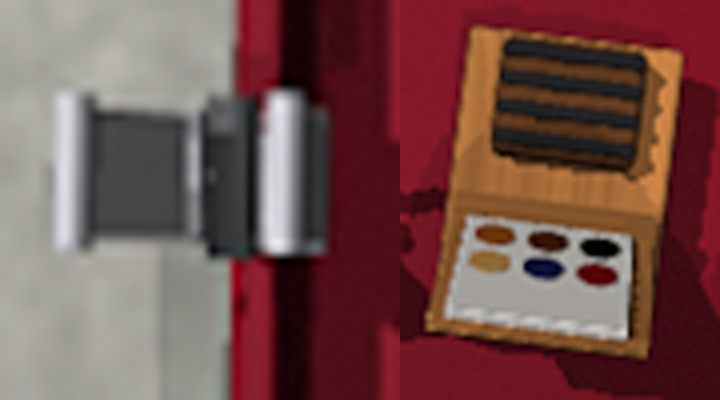

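View pics/c2.png

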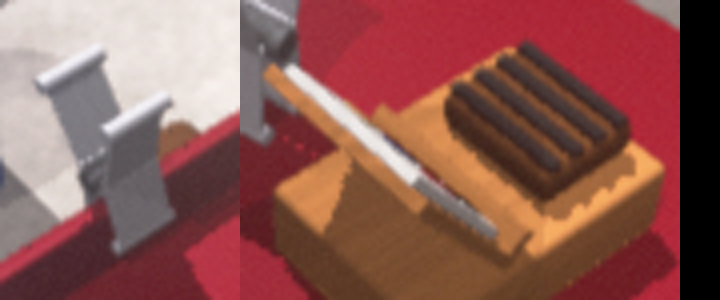

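In the top view the grip bars run (137,191–211) and (163,191–211). The panel's near corners are (237,187) and (292,193.6), and the board's are (241,185.5) and (287,190). In the side view the grips are centred near (148,131.5) and (164.6,143.3).

```bash
cat >h.py <<'E'
from plant import r
import numpy as np
from scipy.spatial.transform import Rotation as Ro
def ray(n,u,v):
    p=r.camera_params(n);R=np.array(p["R"]);t=np.array(p["t"])
    return -R.T@t, R.T@np.array([(u-p["cx"])/p["fx"],(v-p["cy"])/p["fy"],1])
def onz(n,u,v,z):
    c,d=ray(n,u,v);return c+d*(z-c[2])/d[2]
def tri(a,b):
    c1,d1=ray("top",*a);c2,d2=ray("side",*b)
    s=np.linalg.lstsq(np.c_[d1,-d2],c2-c1,rcond=None)[0]
    p,q=c1+s[0]*d1,c2+s[1]*d2;return (p+q)/2,np.linalg.norm(p-q)
E
python3 - <<'E'
from h import *
np.set_printoptions(precision=4,suppress=True)
for k in[(137,191.3),(137,211),(163.2,191.3),(163.2,211.5)]:print("grip",onz("top",*k,.111))
print(tri((137,201.2),(148,131.5)),tri((163.2,201.4),(164.6,143.3)))
print("rim out",onz("top",157.5,195,.04),onz("top",157.5,225,.04))
for k in[(236.9,187.3),(291.8,193.6)]:print("panel back",onz("top",*k,.138))
for k in[(241.3,185.5),(287,190)]:print("board",onz("top",*k,.146))
print(tri((236.9,187.3),(226.2,162)),tri((291.8,193.6),(291,205)))
print(tri((241.3,185.5),(232,161.5)),tri((287,190),(283.7,203.7)))
print("rim",[onz("top",*k,.04) for k in[(162,80),(157.5,265),(372,80),(375,265)]])
print("tin",onz("top",213.5,232,.028),"brush",onz("top",272,240,.028),onz("top",336,258,.028),"big",onz("top",185,133,.13),onz("top",196,168,.13))
E
```

```text
grip [0.5305 0.263  0.111 ]
grip [0.4903 0.262  0.111 ]
grip [0.5307 0.2093 0.111 ]
grip [0.4895 0.2084 0.111 ]
(array([0.5112, 0.2609, 0.1132]), np.float64(0.0025562507030457184)) (array([0.5114, 0.2071, 0.1132]), np.float64(0.00351928710498446))
rim out [0.526  0.2403 0.04  ] [0.4596 0.2389 0.04  ]
panel back [0.5379 0.0567 0.138 ]
panel back [ 0.526  -0.0514  0.138 ]
board [0.541  0.0475 0.146 ]
board [ 0.5326 -0.0415  0.146 ]
(array([0.5388, 0.0551, 0.1432]), np.float64(0.003407711550838659)) (array([ 0.5411, -0.071 ,  0.1231]), np.float64(0.04703532108967696))
(array([0.5428, 0.0454, 0.1482]), np.float64(0.005601690008822371)) (array([ 0.5463, -0.0579,  0.1103]), np.float64(0.03727730502189438))
rim [array([0.7862, 0.2356, 0.04  ]), array([0.3721, 0.2371, 0.04  ]), array([ 0.7867, -0.2375,  0.04  ]), array([ 0.3754, -0.2393,  0.04  ])]
tin [0.4444 0.1163 0.028 ] brush [ 0.4274 -0.0145  0.028 ] [ 0.3886 -0.1565  0.028 ] big [0.6473 0.1627 0.13  ] [0.5767 0.1395 0.13  ]
```

```bash
python3 -m pendant '[[[-0.039,0.031,0,0,0,3.7,1],[-0.078,0.062,0,0,0,7.4,1],[-0.117,0.093,0,0,0,11,1],[-0.156,0.124,0,0,0,14.7,1],[-0.195,0.155,0,0,0,18.3,1]]]' && python3 -m pendant '[[[-0.03,0.04,0,0,0,0,1],[-0.06,0.08,0,0,0,0,1],[-0.09,0.12,0,0,0,0,1],[-0.12,0.16,0,0,0,0,1],[-0.15,0.2,0,0,0,0,1]]]' && python3 -m pendant '[[[0,0.05,0,0,0,0,1],[0,0.1,0,0,0,0,1],[0,0.15,0,0,0,0,1],[0,0.2,0,0,0,0,1],[0,0.25,0,0,0,0,1]]]' && python3 -m pendant '[[[0,0.05,0,0,0,0,1],[0,0.1,0,0,0,0,1],[0,0.15,0,0,0,0,1],[0,0.2,0,0,0,0,1],[0,0.2,0,0,0,0,1]]]'; python3 -c "
from plant import r;print(r.get_state()['joints'])"
```

```text
time_s: 0.6
tcp_pos: [0.3491, -0.4305, 0.4044]
eef_rot: [180.0, -0.0, 179.9]
contact_force: [0.8, -1.0, 0.2]
gripper_width: 0.0876
gripper_force: 0.0
time_s: 1.1
tcp_pos: [0.4992, -0.2303, 0.4047]
eef_rot: [180.0, 0.0, -180.0]
contact_force: [1.7, -0.6, 0.5]
gripper_width: 0.0875
gripper_force: 0.0
time_s: 1.6
tcp_pos: [0.4978, 0.0197, 0.4047]
eef_rot: [180.0, 0.0, -180.0]
contact_force: [2.7, -0.7, 1.1]
gripper_width: 0.0872
gripper_force: 0.0
time_s: 2.1
tcp_pos: [0.4982, 0.2226, 0.404]
eef_rot: [180.0, -0.0, -179.7]
contact_force: [-0.5, -2.0, -0.2]
gripper_width: 0.0874
gripper_force: 0.0
[ 4.46501514e+01  8.40669467e+00 -1.57831313e+01 -9.83436891e-03
 -6.58109510e+01 -1.34374353e+02]
```

```bash
python3 -m pendant '[[[-0.013,0.012,0,0,0,0,1],[-0.013,0.012,0.04,0,0,0,1],[-0.013,0.012,0.08,0,0,0,1],[-0.013,0.012,0.08,0,0,0,1]]]'; python3 - <<'E'
from plant import r
import cv2
s=r.capture("side")[:,:,::-1][60:210,90:290];t=r.capture("top")[:,:,::-1][130:280,80:280]
import numpy as np
cv2.imwrite("pics/c3.png",np.hstack([cv2.resize(i,(400,300),interpolation=2) for i in(s,t)]))
print(r.get_state()["tcp_pos"])
E
```

```text
time_s: 2.5
tcp_pos: [0.5095, 0.2283, 0.3195]
eef_rot: [-179.7, -0.5, 180.0]
contact_force: [-0.6, -0.9, 0.5]
gripper_width: 0.0878
gripper_force: 0.0
[0.51154394 0.22959857 0.32497144]
```

View pics/c3.png

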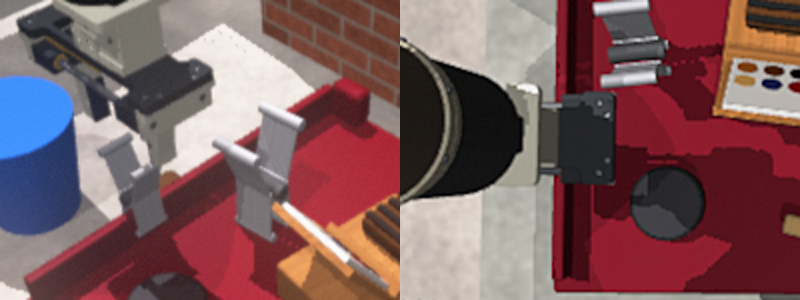

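Side view: the open fingers are above and to the right of the grips, around the clip, with the near finger at (165,130) in the crop. That matches the position I projected, so I'll go down and squeeze.

```bash
python3 -m pendant '[[[0,0.005,0,0,0,0,1],[0,0.005,0.025,0,0,0,1],[0,0.005,0.053,0,0,0,1],[0,0.005,0.053,0,0,0,1],[0,0.005,0.053,0,0,0,1]]]' && python3 -m pendant '[[[0,0,0,0,0,0,0.2],[0,0,0,0,0,0,0],[0,0,0,0,0,0,-0.1],[0,0,0,0,0,0,-0.2],[0,0,0,0,0,0,-0.2]]]' 25 && python3 -m pendant '[[[0,0,0,0,0,0,-0.2],[0,0,0,0,0,0,-0.2],[0,0,0,0,0,0,-0.2]]]'
```

```text
time_s: 3.1
tcp_pos: [0.5119, 0.2353, 0.2734]
eef_rot: [180.0, 0.1, -180.0]
contact_force: [-0.2, 0.5, 0.1]
gripper_width: 0.0877
gripper_force: 0.0
time_s: 3.6
tcp_pos: [0.5112, 0.2347, 0.2718]
eef_rot: [180.0, 0.0, -180.0]
contact_force: [-0.5, -0.0, -1.9]
gripper_width: 0.0533
gripper_force: 10.1
time_s: 3.9
tcp_pos: [0.5113, 0.2347, 0.2715]
eef_rot: [-180.0, -0.0, -180.0]
contact_force: [0.7, 0.1, -1.3]
gripper_width: 0.036
gripper_force: 11.7
```

```bash
python3 -m pendant '[[[0,0,-0.02,0,0,0,-0.2],[0,0,-0.04,0,0,0,-0.2],[0,0,-0.07,0,0,0,-0.2],[0,0,-0.11,0,0,0,-0.2],[0,0,-0.15,0,0,0,-0.2]]]' && python3 -m pendant '[[[0,0,0,0,0,0,-0.2],[0,0,0,0,0,0,-0.2]]]'; python3 - <<'E'
from plant import r
import cv2,numpy as np
s=r.capture("side")[:,:,::-1][20:210,70:270]
cv2.imwrite("pics/c4.png",cv2.resize(s,None,fx=3,fy=3,interpolation=2))
print(r.get_state()["tcp_pos"],r.get_state()["joints"])
E
```

```text
time_s: 4.4
tcp_pos: [0.5111, 0.2345, 0.4228]
eef_rot: [-180.0, -0.0, -180.0]
contact_force: [0.2, -0.5, -0.6]
gripper_width: 0.0353
gripper_force: 11.8
time_s: 4.6
tcp_pos: [0.5112, 0.2347, 0.4225]
eef_rot: [179.9, 0.1, -180.0]
contact_force: [0.5, 1.7, -1.9]
gripper_width: 0.0353
gripper_force: 11.8
[0.51094174 0.23459503 0.42116555] [ 4.45958843e+01  9.35613855e+00 -1.23124879e+01 -3.58859467e-02
 -6.83481695e+01 -1.34571573e+02]
```

View pics/c4.png

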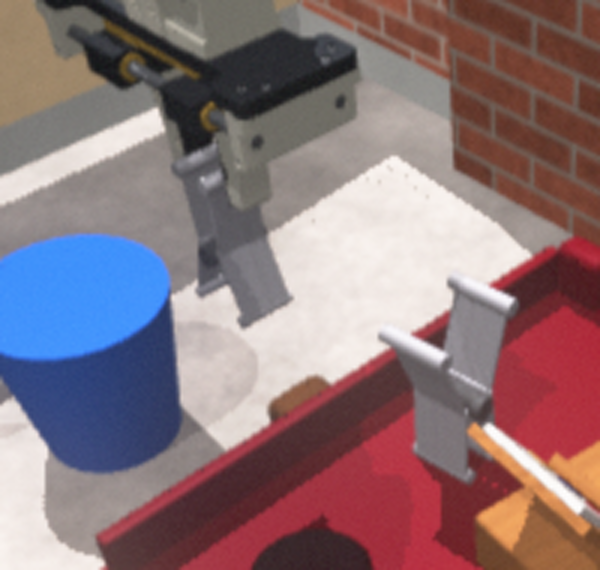

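The clip hangs open in the fingers, with the near lip from (243,322) to (290,298) in the crop. I'll measure where the lips are in the hand and work out the target pose.

```bash
cat >>h.py <<'E'
def goal(pos,Rt,st=None):
    s=st or r.get_state();Rc=Ro.from_euler('xyz',s["eef_rot"],degrees=True)
    return Rc.inv().apply(np.array(pos)-s["tcp_pos"]),(Rc.inv()*Rt).as_rotvec(degrees=True)
yw=np.radians(-6.);t35=np.radians(35)
fx=np.array([np.cos(yw),np.sin(yw),0]);fz=np.array([0,0,1.]);fy=np.cross(fz,fx)
up=-np.sin(t35)*fx+np.cos(t35)*fz; nx=np.cos(t35)*fx+np.sin(t35)*fz
zt=-up; yt=-nx; xt=np.cross(yt,zt); RT=Ro.from_matrix(np.c_[xt,yt,zt])
edge=np.array([.537,.002,.142])
def tcp(lip): # lip = distance of lips along slope above(+)/below(-) edge
    return edge+up*(lip+L)
L=.2605
E
python3 - <<'E'
from h import *
np.set_printoptions(precision=4,suppress=True)
for q in[(243,322),(266,310),(290,298)]:
    c,d=ray("side",70+q[0]/3,20+q[1]/3);k=(.2125-c[1])/d[1];print("lip",c+k*d)
print(RT.as_euler('xyz',degrees=True))
for l in(.06,.02,-.028):print(l,tcp(l),*goal(tcp(l),RT))
E
```

```text
lip [0.4937 0.2125 0.1624]
lip [0.5122 0.2125 0.1614]
lip [0.5319 0.2125 0.16  ]
[-145.    0.  -96.]
0.06 [0.3542 0.0212 0.4045] [ 0.1568 -0.2134  0.0167] [ 28.462  -25.6106 -81.1591]
0.02 [0.377  0.0188 0.3718] [ 0.134  -0.2158  0.0494] [ 28.462  -25.6106 -81.1591]
-0.028 [0.4044 0.0159 0.3325] [ 0.1066 -0.2187  0.0887] [ 28.462  -25.6106 -81.1591]
```

```bash
python3 -m pendant '[[[0.015,-0.035,-0.01,0,0,-8.4,-0.2],[0.03,-0.075,-0.02,0,0,-16.8,-0.2],[0.05,-0.11,-0.03,0,0,-25.2,-0.2],[0.065,-0.15,-0.04,0,0,-33.6,-0.2],[0.08,-0.185,-0.05,0,0,-42,-0.2]]]' && python3 -m pendant '[[[0,0,0,0,0,-8.4,-0.2],[0,0,0,0,0,-16.8,-0.2],[0,0,0,0,0,-25.2,-0.2],[0,0,0,0,0,-33.6,-0.2],[0,0,0,0,0,-42,-0.2]]]' && python3 -m pendant '[[[0,0,0,7,0,0,-0.2],[0,0,0,14,0,0,-0.2],[0,0,0,21,0,0,-0.2],[0,0,0,28,0,0,-0.2],[0,0,0,35,0,0,-0.2]]]' && python3 -m pendant '[[[0,0,0,0,0,0,-0.2],[0,0,0,0,0,0,-0.2]]]' ; python3 - <<'E'
from h import *
np.set_printoptions(precision=4,suppress=True)
print(r.get_state()['joints'])
for l in(.06,.02,-.028):print(l,tcp(l),*goal(tcp(l),RT))
E
```

```text
time_s: 5.15
tcp_pos: [0.4301, 0.0482, 0.4705]
eef_rot: [180.0, -0.2, -137.6]
contact_force: [1.2, -0.7, 0.2]
gripper_width: 0.0349
gripper_force: 11.7
time_s: 5.65
tcp_pos: [0.4311, 0.0496, 0.4701]
eef_rot: [179.9, -0.1, -95.6]
contact_force: [0.2, -0.4, -1.2]
gripper_width: 0.0353
gripper_force: 11.7
time_s: 6.15
tcp_pos: [0.4306, 0.0507, 0.4703]
eef_rot: [-144.9, 0.0, -95.8]
contact_force: [2.2, -3.1, 1.1]
gripper_width: 0.0351
gripper_force: 11.7
time_s: 6.35
tcp_pos: [0.431, 0.0487, 0.4704]
eef_rot: [-145.3, -0.1, -96.1]
contact_force: [-0.0, 0.1, -0.8]
gripper_width: 0.0353
gripper_force: 11.7
[ 38.1025 -16.4582 -48.2789  39.418  -38.7527 -71.2509]
0.06 [0.3542 0.0212 0.4045] [0.0354 0.098  0.0124] [ 0.294  -0.0976 -0.0196]
0.02 [0.377  0.0188 0.3718] [0.0353 0.0977 0.0524] [ 0.294  -0.0976 -0.0196]
-0.028 [0.4044 0.0159 0.3325] [0.0352 0.0975 0.1004] [ 0.294  -0.0976 -0.0196]
```

```bash
python3 -m pendant '[[[0.009,0.025,0.01,0,0,0,-0.2],[0.018,0.049,0.02,0,0,0,-0.2],[0.027,0.073,0.035,0,0,0,-0.2],[0.035,0.098,0.052,0,0,0,-0.2],[0.035,0.098,0.052,0,0,0,-0.2]]]' && python3 -m pendant '[[[0,0,0,0,0,0,-0.2],[0,0,0,0,0,0,-0.2]]]' ; python3 - <<'E'
from h import *
import cv2
np.set_printoptions(precision=4,suppress=True)
print(r.get_state()['joints'])
for l in(.02,-.028):print(l,tcp(l),*goal(tcp(l),RT))
s=r.capture("side")[:,:,::-1][50:240,160:330]; t=r.capture("top")[:,:,::-1][100:240,210:320]
s=cv2.resize(s,(510,570),interpolation=2);t=cv2.resize(t,(290,370),interpolation=2);t=cv2.copyMakeBorder(t,0,200,0,0,0)
cv2.imwrite("pics/c5.png",np.hstack([s,t]))
E
```

```text
time_s: 6.85
tcp_pos: [0.3966, 0.0169, 0.4027]
eef_rot: [-147.5, 0.2, -96.1]
contact_force: [-0.0, -0.7, -1.5]
gripper_width: 0.0353
gripper_force: 11.7
time_s: 7.05
tcp_pos: [0.3965, 0.0181, 0.4039]
eef_rot: [-147.2, 0.2, -95.9]
contact_force: [-0.4, 0.1, 0.1]
gripper_width: 0.0349
gripper_force: 11.7
[ 34.5885 -17.8554 -58.0618  42.9575 -30.811  -74.3781]
0.02 [0.377  0.0188 0.3718] [0.0015 0.0338 0.0164] [ 2.2176  0.2433 -0.0211]
-0.028 [0.4044 0.0159 0.3325] [0.0017 0.0319 0.0644] [ 2.2176  0.2433 -0.0211]
```

View pics/c5.png

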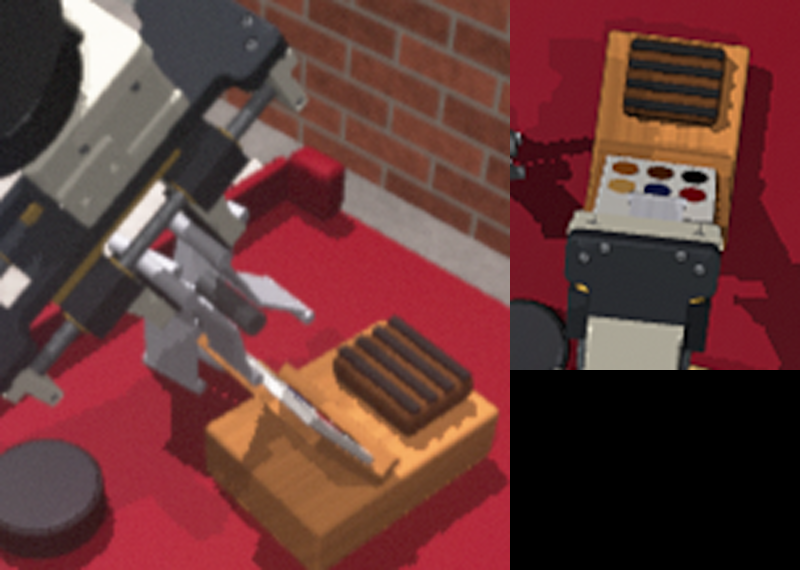

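The tool stopped because joint 3 is at its limit. The lips are still above and in front of the board's edge, with the jaw at crop (290,310). I'll use less tilt, 27° instead of 35°, which is within the tolerance.

```bash
cat >>h.py <<'E'
def tgt(l,deg,off=0.):
    a=np.radians(deg);u=-np.sin(a)*fx+np.cos(a)*fz;n=np.cos(a)*fx+np.sin(a)*fz
    return edge+up*l+nx*off+u*L, Ro.from_matrix(np.c_[np.cross(-n,-u),-n,-u])
E
python3 - <<'E'
from h import *
np.set_printoptions(precision=4,suppress=True)
for d in(27,):
  for l in(.03,-.028):print(d,l,tgt(l,d)[0],*goal(*tgt(l,d)))
E
```

```text
27 0.03 [0.4023 0.0162 0.3987] [ 0.0012 -0.0027  0.0075] [-5.7763  0.2478  0.0266]
27 -0.028 [0.4354 0.0127 0.3512] [ 0.0015 -0.0049  0.0654] [-5.7763  0.2478  0.0266]
```

```bash
python3 -m pendant '[[[0,-0.001,0.003,-2,0,0,-0.2],[0.001,-0.003,0.007,-5.8,0,0,-0.2],[0.001,-0.003,0.007,-5.8,0,0,-0.2],[0.001,-0.003,0.007,-5.8,0,0,-0.2],[0.001,-0.003,0.007,-5.8,0,0,-0.2]]]' ; python3 - <<'E'
from h import *
import cv2
np.set_printoptions(precision=4,suppress=True)
print(r.get_state()['joints'])
for l in(.03,.0,-.028):print(l,*goal(*tgt(l,27)))
s=r.capture("side")[:,:,::-1][110:220,190:310]; 
cv2.imwrite("pics/c6.png",cv2.resize(s,None,fx=5,fy=5,interpolation=2))
E
```

```text
time_s: 7.65
tcp_pos: [0.4017, 0.016, 0.3987]
eef_rot: [-153.0, 0.1, -95.8]
contact_force: [-0.2, -0.0, -0.8]
gripper_width: 0.035
gripper_force: 11.7
[ 36.3444 -15.8106 -52.8871  30.9267 -36.199  -64.7531]
0.03 [-0.0002 -0.0004  0.0003] [-0.037   0.2059  0.0759]
0.0 [-0.0001 -0.0046  0.03  ] [-0.037   0.2059  0.0759]
-0.028 [-0.     -0.0085  0.0577] [-0.037   0.2059  0.0759]
```

View pics/c6.png

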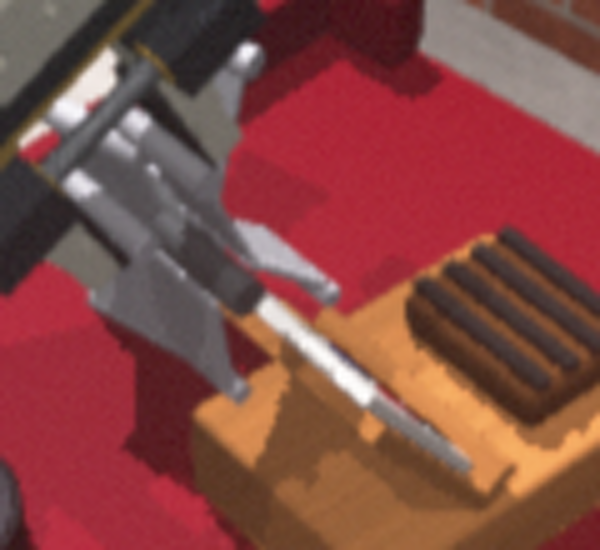

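The lips' right ends are at crop (240,390) and (330,292), one on each side of the board's edge line. I'll check the projection.

```bash
python3 - <<'E'
from h import *
s=r.get_state();R=Ro.from_euler('xyz',s["eef_rot"],degrees=True)
p=r.camera_params("side")
def pr(X):
    c=np.array(p["R"])@X+p["t"];return np.round([(p["fx"]*c[0]/c[2]+p["cx"]-190)*5,(p["fy"]*c[1]/c[2]+p["cy"]-110)*5])
for yy in(-.0225,.0225):
    print("lip",pr(s["tcp_pos"]+R.apply([.02,yy,L])))
for w in(-.055,-.045,.045,.055):print("edge",w,pr(edge+fy*w))
E
```

```text
lip [321. 296.]
lip [232. 393.]
edge -0.055 [382. 426.]
edge -0.045 [363. 409.]
edge 0.045 [198. 270.]
edge 0.055 [181. 255.]
```

```bash
python3 -m pendant '[[[0,-0.002,0.015,0,0,0,-0.2],[0,-0.0045,0.03,0,0,0,-0.2],[0,-0.0065,0.045,0,0,0,-0.2],[0,-0.0085,0.058,0,0,0,-0.2],[0,-0.0085,0.058,0,0,0,-0.2]]]' && python3 -m pendant '[[[0,0,0,0,0,0,-0.2],[0,0,0,0,0,0,-0.2],[0,0,0,0,0,0,-0.2]]]'; python3 - <<'E'
from h import *
import cv2
np.set_printoptions(precision=4,suppress=True)
print(*goal(*tgt(-.028,27)))
s=r.capture("side")[:,:,::-1][110:220,190:310]; 
cv2.imwrite("pics/c7.png",cv2.resize(s,None,fx=5,fy=5,interpolation=2))
E
```

```text
time_s: 8.2
tcp_pos: [0.4354, 0.0121, 0.3494]
eef_rot: [-153.2, 0.1, -95.9]
contact_force: [0.6, -0.0, -0.1]
gripper_width: 0.035
gripper_force: 11.7
time_s: 8.5
tcp_pos: [0.4355, 0.0129, 0.3516]
eef_rot: [-153.0, 0.2, -95.8]
contact_force: [0.4, 0.4, -0.3]
gripper_width: 0.0354
gripper_force: 11.7
[0.0002 0.0003 0.0004] [-0.0291  0.2784  0.0489]
```

View pics/c7.png

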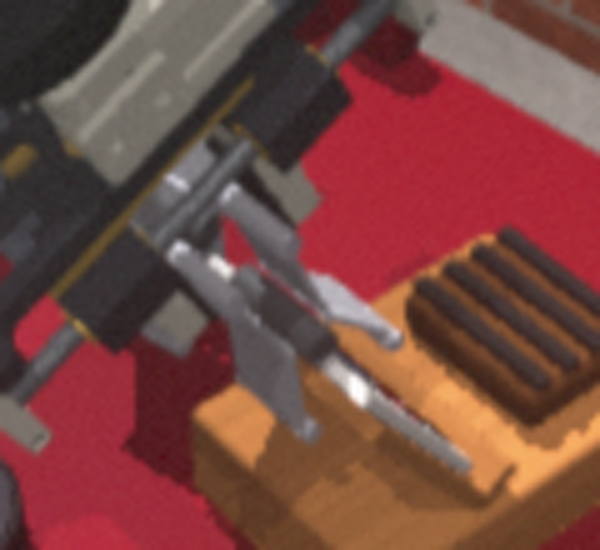

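The open jaws straddle the panel and board, with lip ends at crop (310,430) and (395,338). I'll close the jaws slowly and let go.

```bash
python3 -m pendant '[[[0,0,0,0,0,0,0],[0,0,0,0,0,0,0.1],[0,0,0,0,0,0,0.2],[0,0,0,0,0,0,0.3],[0,0,0,0,0,0,0.4]]]' && python3 -m pendant '[[[0,0,0,0,0,0,0.5],[0,0,0,0,0,0,0.6],[0,0,0,0,0,0,0.8],[0,0,0,0,0,0,1],[0,0,0,0,0,0,1]]]' && python3 -m pendant '[[[0,0,0,0,0,0,1],[0,0,0,0,0,0,1],[0,0,0,0,0,0,1]]]'; python3 - <<'E'
from h import *
import cv2
s=r.capture("side")[:,:,::-1][110:220,190:310]; 
cv2.imwrite("pics/c8.png",cv2.resize(s,None,fx=5,fy=5,interpolation=2))
E
```

```text
time_s: 9.05
tcp_pos: [0.4354, 0.0126, 0.3505]
eef_rot: [-153.1, 0.2, -95.9]
contact_force: [-0.8, -0.0, -3.5]
gripper_width: 0.0596
gripper_force: 8.5
time_s: 9.55
tcp_pos: [0.4358, 0.0128, 0.3511]
eef_rot: [-153.0, 0.2, -95.8]
contact_force: [0.3, -0.4, -0.3]
gripper_width: 0.0862
gripper_force: 0.0
time_s: 9.85
tcp_pos: [0.4356, 0.0127, 0.3509]
eef_rot: [-153.0, 0.2, -95.9]
contact_force: [0.3, 0.3, 0.1]
gripper_width: 0.088
gripper_force: 0.0
```

View pics/c8.png

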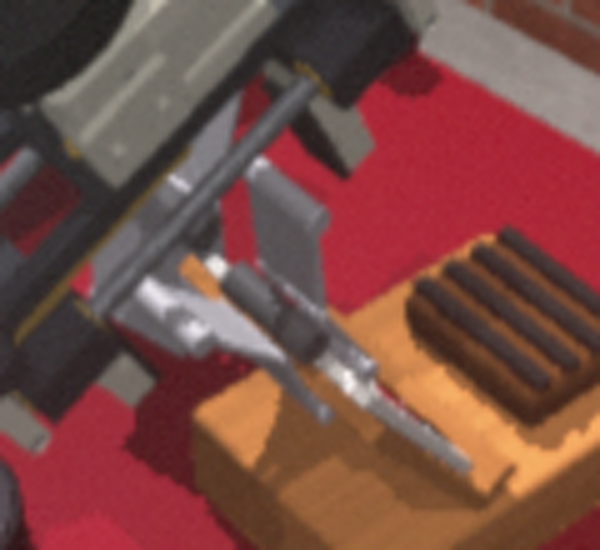

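The clip bites both pieces and the fingers are clear of the grips, so I'll back out along the tool axis and then go up.

```bash
python3 -m pendant '[[[0,0,-0.01,0,0,0,1],[0,0,-0.025,0,0,0,1],[0,0,-0.042,0,0,0,1],[0,0,-0.058,0,0,0,1],[0,0,-0.058,0,0,0,1]]]' && python3 -m pendant '[[[0,-0.01,-0.02,0,0,0,1],[0,-0.025,-0.05,0,0,0,1],[0,-0.04,-0.08,0,0,0,1],[0,-0.05,-0.1,0,0,0,1],[0,-0.05,-0.1,0,0,0,1]]]' && python3 -m pendant '[[[0,0,0,0,0,0,1],[0,0,0,0,0,0,1],[0,0,0,0,0,0,1],[0,0,0,0,0,0,1],[0,0,0,0,0,0,1]]]'; python3 - <<'E'
from h import *
import cv2
s=r.capture("side")[:,:,::-1][100:230,130:310]; t=r.capture("top")[:,:,::-1][100:230,200:300]
f=lambda i,k:cv2.resize(i,None,fx=k,fy=k,interpolation=2)
cv2.imwrite("pics/c9.png",f(np.hstack([s,t])[:, :266],3))
E
```

```text
time_s: 10.4
tcp_pos: [0.4093, 0.0156, 0.4045]
eef_rot: [-152.9, 0.3, -95.8]
contact_force: [-0.3, 0.5, 0.2]
gripper_width: 0.0876
gripper_force: 0.0
time_s: 10.9
tcp_pos: [0.4094, 0.0154, 0.5173]
eef_rot: [-152.8, 0.3, -95.8]
contact_force: [-0.0, -0.9, -0.3]
gripper_width: 0.0873
gripper_force: 0.0
time_s: 11.4
tcp_pos: [0.4087, 0.0149, 0.5139]
eef_rot: [-153.1, 0.1, -95.9]
contact_force: [0.1, 0.3, -0.2]
gripper_width: 0.0877
gripper_force: 0.0
```

View pics/c9.png

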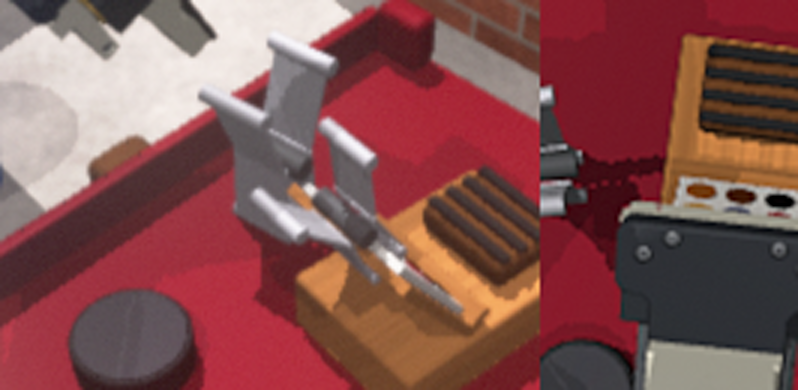

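The side view shows the clip upright on the panel and board, the board on its ledge, the tin unmoved and the gripper clear. I'll hand in.

```bash
python3 -c "
from plant import r
print(r.close_job())"
```

```text
the job is handed in; nothing more can be done
None
```

I handed the job in with the clip biting the panel and colour board together near the middle of the top edge, lips about 28 mm down the slope. In the last pictures the board is on its ledge, the tin looks unmoved (the brush was out of frame) and the gripper is clear. It took about 11.5 s of robot time, and the hand-in returned no verdict.

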